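# Line the pantry canisters up by height

### The arm

A 6-joint arm with a two-finger parallel gripper is mounted at the origin on the work surface. World frame = base frame: x ahead of the robot, y to its left, z up, the work surface at z = 0. Lengths are in m, angles in rad, forces in N, time in s.
With the tool pointing down it reaches from about 0.425 to 0.95 m from the base axis. Payload 3.5 kg.
Tool frame: the origin (TCP) lies between the finger pads; the fingertips stand 19 mm ahead of it and the grasp point (between the pads) is the TCP; z points along the fingers, y is the line along which they close (so a half turn about z gives the same grasp; the last joint's range is limited). The gripper opens to 85 mm and grips with 20 to 120 N. Pads are 22 mm wide; open, the fingers measure 114 mm over their backs; the gripper's body (76 mm by 85 mm) begins 54 mm behind the grasp point. The pads swing forward as they close: fully open they stand 13 mm farther back than shut.
Start: joints at [1.061, 0.286, 1.577, -0, 1.279, -0.15], TCP at [0.238, 0.632, 0.25] pointing down, gripper open.
Joint ranges: [-2.77, 2.77], [-0.9, 2.22], [0.21, 2.48], [-1.53, 4.67], [0.24, 2.81], [-2.84, 2.84]. Speed limits (rad/s): [2.79, 2.79, 3.14, 3.14, 3.14, 3.14].

### API

Orientations are given as a unit quaternion [x, y, z, w].
In Python, from plant import get_state, cams, ctrl gives the robot as it stands. The module is installed in compiled form; this text tells all that it offers.
- The arm moves only by the tool jog_arm, never from a script. Its argument "deltas" is text: rows parted by semicolons, each of 6 numbers parted by spaces: the shift along the world's x, y, z normalised to -1 to 1, where 1 is 0.02 m, then the turn, a rotation vector about the world's x, y, z normalised to -1 to 1, where 1 is 0.1 rad. In form: x y z ax ay az; .... A call has 1 to 20 rows; each row shifts and turns the commanded pose from where the row before left it; what a row does not reach is not made up. A row lasts 1/8 s, in which the tool goes at most 62.5 mm and 10.7 degrees, less where a joint would pass 70% of its speed; a pose out of reach is approached as far as the arm can. A call with a number of a shift or a turn outside -1 to 1 is refused whole. A call with a gripper value outside its range is refused whole. "gripper" is the opening, from 0 (shut) to 1 (fully open), set as the call begins (left out, the last holds). The fingers move at their own pace and stop on an object; "squeeze" is the grip in N (left out, the last holds). Time passes only in rows, so rows that do not move let the fingers close. It gives the time, the measured TCP pose, the force, the opening and the grip force at its end, in the units of the state.
- get_state(): the state, without advancing time (a new reading comes with each control period).
- cams.read_camera(name): name is "scene" or "top"; returns a dict with "color" (384x512x3 uint8, blue, green, red), "vfov" (degrees; the focal length in pixels is half the picture's height over the tangent of half this angle, whatever the lens; pixels are square), "cx", "cy" (the principal point, pixels), "distortion" ([k1, k2, p1, p2, k3] as OpenCV has them; the pictures are not rectified), "rvec" (rotation vector, rad) and "tvec" (3), from world to camera coordinates, as OpenCV has them. Camera axes: x right, y down, z forward; pixel columns grow to the right and rows downward; lengths in m; the calibration is good to about 2 mm. A picture is of the moment at which its call begins. There is no depth.
- ctrl.sign_off(): hands the job in; it is judged then, once.
The state is a dict: "time": time; "qpos": joint angles; "dq": joint speeds; "joint_efforts": joint torques, N m; "eef_pos": TCP position; "tcp_rot": TCP orientation; "contact_force": force on the tool from outside, world axes, zero at the start; "wrist_torque": the same for the moment, N m; "opening": opening from 0.0 (shut) to 1.0 (fully open); "finger_force": force on a finger pad.
Only numpy, scipy, OpenCV 4.12 (cv2) and the standard library are available. Lean on these libraries where they do the work, as an engineer would, in place of code of your own. Each camera call takes 0.05 s, during which the arm holds its last target. There are 200 camera calls.

### The job

Line the four brass canisters up in order of height on the board's row of coasters, one standing upright in the middle of each coaster: the tallest on the end coaster beside the flower vase, then stepping down to the shortest beside the pepper mill. Keep the canisters from tipping over, and leave the vase and the pepper mill where they stand.

Things in the scene. Friction and masses are not known exactly. Their poses are not given: they have to be found in the camera images.
- canister_tall: the tallest canister: upright brass cylinder 54 mm in diameter with a dark brown wooden lid; 145 mm high in all, of which the top 24 mm is the lid's round knob, 26 mm in diameter, to grip from above (the flat lid lies 121 mm above the underside). One rigid piece, loose, 0.15 to 0.6 kg. Origin: centre of the underside; z up.
- canister_midtall: the second tallest canister: upright brass cylinder 54 mm in diameter with a red lid; 120 mm high in all, of which the top 24 mm is the lid's round knob, 26 mm in diameter, to grip from above (the flat lid lies 96 mm above the underside). One rigid piece, loose, 0.15 to 0.6 kg. Origin: centre of the underside; z up.
- canister_midshort: the second shortest canister: upright brass cylinder 54 mm in diameter with a green lid; 95 mm high in all, of which the top 24 mm is the lid's round knob, 26 mm in diameter, to grip from above (the flat lid lies 71 mm above the underside). One rigid piece, loose, 0.15 to 0.6 kg. Origin: centre of the underside; z up.
- canister_short: the shortest canister: upright brass cylinder 54 mm in diameter with a white ceramic lid; 70 mm high in all, of which the top 24 mm is the lid's round knob, 26 mm in diameter, to grip from above (the flat lid lies 46 mm above the underside). One rigid piece, loose, 0.15 to 0.6 kg. Origin: centre of the underside; z up.
- coaster_a: round cork coaster, 76 mm in diameter, 4 mm thick, fixed on the dark wooden board (100 x 350 mm, 12 mm high, fixed to the counter); its top is 16 mm above the counter. The end coaster on the robot's left (+y). The four stand in a straight row a, b, c, d, 85 mm from centre to centre. Origin: centre of its underside, 12 mm above the counter.
- coaster_b: round cork coaster, 76 mm in diameter, 4 mm thick, fixed on the dark wooden board (100 x 350 mm, 12 mm high, fixed to the counter); its top is 16 mm above the counter. Second in the row from the robot's left. Origin: centre of its underside, 12 mm above the counter.
- coaster_c: round cork coaster, 76 mm in diameter, 4 mm thick, fixed on the dark wooden board (100 x 350 mm, 12 mm high, fixed to the counter); its top is 16 mm above the counter. Third in the row from the robot's left. Origin: centre of its underside, 12 mm above the counter.
- coaster_d: round cork coaster, 76 mm in diameter, 4 mm thick, fixed on the dark wooden board (100 x 350 mm, 12 mm high, fixed to the counter); its top is 16 mm above the counter. The end coaster on the robot's right (-y). Origin: centre of its underside, 12 mm above the counter.
- vase: squat green glass vase with orange flowers, 68 mm in diameter, flowers up to 162 mm high; stands loose on the counter about 118 mm beyond one end coaster, either coaster a or coaster d. Origin: centre of the underside; z up.
- mill: wooden pepper mill, 54 mm in diameter, 127 mm high, loose on the counter about 118 mm beyond the other end coaster. Origin: centre of the underside; z up. Not listed: a small blue ramekin and a green herb jar, under 50 mm high, stand in the front row among the canisters (neighbours there are at least 90 mm apart from centre to centre).
There are look-alikes about, which are no part of the job. Leave any pink or red look-alike of the canister_short alone.

How it is judged:
By the outcome, as a careful person would: the job done as asked, in the order asked, and still so for the second after the job is handed in, with the robot touching nothing.
It also fails if it takes over 96 s, if anything falls off the work surface, if the arm or the gripper's body presses on something with over 40 N, if the wrist force passes 120 N, or if a joint passes its speed limit or range.

## Working session

There is one attempt and no reset: what is moved stays moved. The work goes in short steps, Python scripts to look and compute and a tool call to move; the robot and the scene stay as the last step left them, time stands still between calls to the robot, and variables do not carry over. Pictures are saved under pics/ and viewed, at most 14 in all, crops included, and the job is handed in when it is done.

Besides the shell and the picture viewer there is one more tool, called by a JSON object that holds its "method" and its "body", one argument or row to a line. jog_arm: Moves the arm, as the interface text tells. Its arguments: {"type":"object","properties":{"deltas":{"type":"string"},"gripper":{"type":"number"},"squeeze":{"type":"number"}},"required":["deltas"]}

```bash
mkdir -p pics; python3 - <<'E'
from plant import get_state,cams
import cv2,pickle
d={n:cams.read_camera(n) for n in("scene","top")}
for n in d:
    cv2.imwrite(f"pics/{n}0.png",d[n]["color"]); print(n,{k:v for k,v in d[n].items() if k!="color"})
pickle.dump(d,open("d0.pkl","wb"))
s=get_state(); print(s["eef_pos"],s["tcp_rot"],s["time"],s["opening"])
E
```

```text
scene {'vfov': 57.61661207168912, 'cx': 253.52402093657432, 'cy': 186.3901506915953, 'distortion': array([-0.04704778,  0.        ,  0.        ,  0.        ,  0.        ]), 'rvec': array([ 1.17442927,  2.18250437, -1.13730975]), 'tvec': array([ 0.2867642 , -0.20414441,  1.30522095])}
top {'vfov': 49.28772484591492, 'cx': 252.5622740576269, 'cy': 189.16480952987425, 'distortion': array([-0.0466803,  0.       ,  0.       ,  0.       ,  0.       ]), 'rvec': array([ 2.08908525, -2.14806415,  0.19643861]), 'tvec': array([0.01148479, 0.525446  , 0.84036967])}
[0.23734227 0.63129666 0.249055  ] [ 1.78909738e-01  9.83864895e-01 -1.02905257e-03 -3.40068958e-04] 0.1 1.0030492988195214
```

View pics/scene0.png

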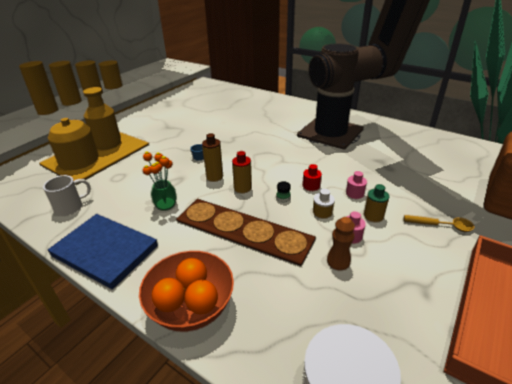

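View pics/top0.png

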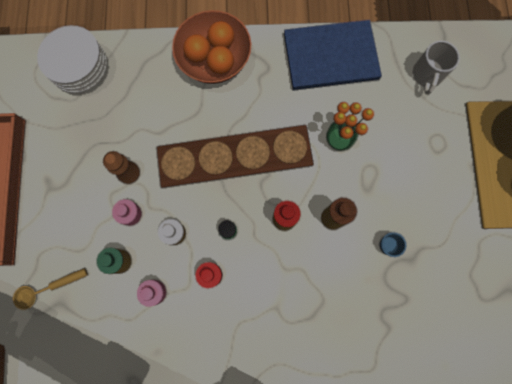

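The scene picture shows the robot at the back, with the vase at (163,190) and the mill at (342,243). In the top picture:
- The coasters are at (178,163), (215,157), (253,152) and (290,147). The vase (342,135) is beyond the right end and the mill (117,163) beyond the left.
- The dark-lid canister is at (342,210) and the green-lid one at (111,260).
- **Red lid, two candidates:** (287,214) and (208,274). The scene picture shows a tall brass body under the first, so that is midtall. The second is all red and short, so it is a look-alike.
- **Short, four candidates:** white (170,232), pink (126,211), pink (151,293) and red (208,274). Only the white one fits.

I'll confirm this in an enlarged crop.

```bash
cat > h.py <<'E'
import numpy as np,cv2,pickle
def K(c):
    f=192/np.tan(np.radians(c["vfov"]/2)); return np.array([[f,0,c["cx"]],[0,f,c["cy"]],[0,0,1]])
def cast(c,uv,z):
    p=cv2.undistortPoints(np.array([[uv]],float),K(c),c["distortion"])[0,0]
    R=cv2.Rodrigues(c["rvec"])[0]; o=-R.T@c["tvec"]; d=R.T@[p[0],p[1],1]
    return (o+d*(z-o[2])/d[2])[:2]
def proj(c,P): return cv2.projectPoints(np.array([P],float),c["rvec"],c["tvec"],K(c),c["distortion"])[0][0,0]
E
python3 - <<'E'
from h import *
d=pickle.load(open("d0.pkl","rb")); c=d["top"]; im=c["color"]
cv2.imwrite("pics/crop.png",cv2.resize(im[125:310,85:365],None,fx=2.8,fy=2.8,interpolation=cv2.INTER_CUBIC))
for n,uv,z in[("tall",(344,208),.145),("mt",(286,213),.12),("ms",(110,260),.095),("sh",(170,231),.07),("ca",(290,147),.016),("cb",(253,152),.016),("cc",(215,157),.016),("cd",(178,163),.016),("herb",(227,229),.04),("ram",(393,244),.03),("redl",(207,274),.07),("pink1",(151,293),.07),("pink2",(126,211),.07),("vase",(342,136),.05),("mill",(113,160),.127)]:
    p=cast(c,uv,z);print(n,p.round(3),np.hypot(*p).round(3))
s=cv2.cvtColor(im,cv2.COLOR_BGR2HSV)
for u in[(290,147),(253,152),(170,231),(110,260),(286,213),(344,208)]:print(u,s[u[1],u[0]])
E
```

```text
tall [ 0.466 -0.174] 0.498
mt [ 0.463 -0.067] 0.468
ms [0.383 0.282] 0.475
sh [0.439 0.168] 0.47
ca [ 0.627 -0.09 ] 0.633
cb [ 0.617 -0.006] 0.617
cc [0.608 0.079] 0.613
cd [0.597 0.163] 0.619
herb [0.443 0.053] 0.446
ram [ 0.402 -0.299] 0.501
redl [0.351 0.093] 0.363
pink1 [0.316 0.206] 0.377
pink2 [0.483 0.26 ] 0.549
vase [ 0.638 -0.202] 0.669
mill [0.578 0.272] 0.638
(290, 147) [ 16 121 120]
(253, 152) [ 16 125 118]
(170, 231) [140   5 151]
(110, 260) [73 93 85]
(286, 213) [  1 193 120]
(344, 208) [ 10 144  76]
```

View pics/crop.png

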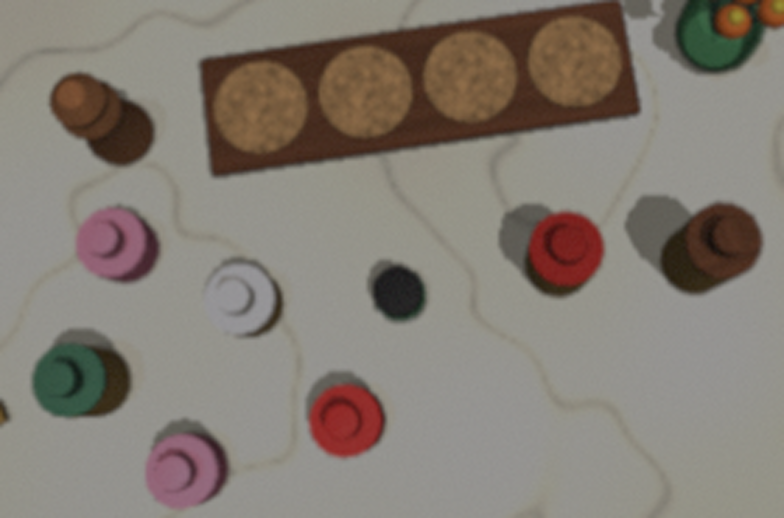

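The crop confirms it. Only the dark (724,241), red (566,249), green (69,380) and white (241,296) lids have brass bodies showing. The pink ones and the red one at (345,420) are one-colour and short. The vase is at the -y end, so tall goes on d, midtall on c, midshort on b and short on a. Next I'll measure precisely.

```bash
cat >> h.py <<'E'
def blob(mask,seed,r):
    m=np.zeros_like(mask); cv2.circle(m,seed,r,255,-1); m&=mask
    m=cv2.morphologyEx(m,cv2.MORPH_OPEN,np.ones((3,3),np.uint8))
    c=max(cv2.findContours(m,0,2)[0],key=cv2.contourArea); 
    h=cv2.convexHull(c); M=cv2.moments(h); (x,y),rr=cv2.minEnclosingCircle(h)
    return (M["m10"]/M["m00"],M["m01"]/M["m00"]),np.sqrt(M["m00"]/np.pi)
LIDS={"tall":((343,211),.121,((3,70,40),(14,200,110)),-.2),"mt":((287,214),.096,((0,150,90),(8,255,255)),0),"ms":((110,260),.071,((55,60,50),(90,255,255)),0),"sh":((171,231),.046,((0,0,115),(180,40,255)),0)}
E
python3 - <<'E'
from h import *
d=pickle.load(open("d0.pkl","rb")); c=d["top"]; s=cv2.cvtColor(c["color"],cv2.COLOR_BGR2HSV); f=K(c)[0,0]
P=[]
for n,sd in zip("dcba",[(290,147),(253,152),(215,157),(178,163)]):
    uv,r=blob(cv2.inRange(s,(11,85,85),(24,255,255)),sd,22); p=cast(c,uv,.016);P.append(p)
    q=cast(c,(uv[0]+r,uv[1]),.016);print(n,np.round(uv,1),p.round(4),"R",np.hypot(*(q-p)).round(4))
print([np.hypot(*(P[i+1]-P[i])).round(4) for i in range(3)])
for n,(sd,z,(lo,hi),_) in LIDS.items():
    try:
        uv,r=blob(cv2.inRange(s,lo,hi),sd,20); p=cast(c,uv,z)
        q=cast(c,(uv[0]+r,uv[1]),z);print(n,np.round(uv,1),p.round(4),"R",np.hypot(*(q-p)).round(4))
    except Exception as e: print(n,e)
for u in[(343,205),(335,218),(331,224),(350,215),(287,228),(170,240),(160,225),(150,230)]:print(u,s[u[1],u[0]])
# hand-read from the crop (lid discs, /2.8+off)
for n,(x,y),z in[("tall",(724,241),.121),("mt",(566,249),.096),("ms",(69,380),.071),("sh",(241,296),.046)]:
    print(n,cast(c,(x/2.8+85-.3,y/2.8+125-.3),z).round(4))
for n,(x,y),z in[("tall",(727,235),.145),("mt",(568,243),.12),("ms",(64,377),.095),("sh",(235,294),.07)]:
    print(n,"knob",cast(c,(x/2.8+85-.3,y/2.8+125-.3),z).round(4))
E
```

```text
d [289.8 146.3] [ 0.6283 -0.0897] R 0.0372
c [252.5 151.8] [ 0.6178 -0.0051] R 0.0371
b [215.1 157.1] [0.6079 0.0792] R 0.037
a [177.5 162.8] [0.5973 0.1638] R 0.0371
[np.float64(0.0852), np.float64(0.0849), np.float64(0.0853)]
tall [342.6 210.8] [ 0.4642 -0.1766] R 0.0254
mt [286.6 213.7] [ 0.465  -0.0698] R 0.025
ms [109.5 260.2] [0.383  0.2911] R 0.0256
sh [171. 231.] [0.4416 0.171 ] R 0.0414
(343, 205) [ 10 141  74]
(335, 218) [ 10 139  79]
(331, 224) [ 20 163  47]
(350, 215) [ 10 149  70]
(287, 228) [ 19 153  55]
(170, 240) [150   3 148]
(160, 225) [170   5 140]
(150, 230) [ 30  14 149]
tall [ 0.4643 -0.1779]
mt [ 0.4651 -0.0703]
ms [0.3826 0.2915]
sh [0.4429 0.1715]
tall knob [ 0.465  -0.1751]
mt knob [ 0.4661 -0.07  ]
ms knob [0.384  0.2868]
sh knob [0.4421 0.1711]
```

{"method": "jog_arm", "body": {
  "deltas": "0.36 -0.86 0 0 0 -0.54;0.36 -0.86 0 0 0 -0.54;0.36 -0.86 0 0 0 -0.54;0.36 -0.86 0 0 0 -0.54;0.36 -0.86 0 0 0 -0.54;0.36 -0.86 0 0 0 -0.54;0.36 -0.86 0 0 0 -0.54;0.36 -0.86 0 0 0 -0.54;0.36 -0.86 0 0 0 -0.54;0.36 -0.86 0 0 0 -0.54;0.36 -0.86 0 0 0 -0.54;0.36 -0.86 0 0 0 -0.54;0.36 -0.86 0 0 0 -0.54;0.36 -0.86 0 0 0 -0.54;0.36 -0.86 0 0 0 -0.54;0.36 -0.86 0 0 0 -0.54;0.36 -0.86 0 0 0 -0.54;0.36 -0.86 0 0 0 -0.54;0.36 -0.86 0 0 0 -0.54;0 0 0 0 0 -0.5",
  "gripper": 0.8,
  "squeeze": 60
}}

```text
time: 2.6
eef_pos: [0.3751, 0.3035, 0.2504]
tcp_rot: [0.66, 0.751, 0.0, 0.0]
contact_force: [-0.5, 1.0, -0.4]
opening: 0.8
finger_force: 0.0
```

{"method": "jog_arm", "body": {
  "deltas": "0.4 -0.7 -0.9 0 0 0;0 0 -1 0 0 0;0 0 -1 0 0 0;0 0 -1 0 0 0;0 0 -1 0 0 0;0 0 -1 0 0 0;0 0 -1 0 0 0;0 0 -0.5 0 0 0;0 0 -0.5 0 0 0;0 0 0 0 0 0;0 0 0 0 0 0"
}}

```text
time: 3.98
eef_pos: [0.3829, 0.2911, 0.0929]
tcp_rot: [0.658, 0.753, 0.001, 0.0]
contact_force: [-0.2, -0.1, -0.2]
opening: 0.801
finger_force: 0.0
```

{"method": "jog_arm", "body": {
  "deltas": "0 0 0 0 0 0;0 0 0 0 0 0;0 0 0 0 0 0;0 0 0 0 0 0;0 0 0 0 0 0;0 0 0 0 0 0",
  "gripper": 0
}}

```text
time: 4.72
eef_pos: [0.3831, 0.2913, 0.093]
tcp_rot: [0.658, 0.753, 0.001, 0.0]
contact_force: [1.1, 0.5, 3.2]
opening: 0.281
finger_force: 58.9
```

{"method": "jog_arm", "body": {
  "deltas": "0 0 0.5 0 0 0;0 0 0.9 0 0 0;0 0 0.9 0 0 0;0 0 0.9 0 0 0;0 0 0.9 0 0 0;0 0 0.9 0 0 0;0.5 -0.47 0 0 0 0;0.9 -0.85 0 0 0 0;0.9 -0.85 0 0 0 0;0.9 -0.85 0 0 0 0;0.9 -0.85 0 0 0 0;0.9 -0.85 0 0 0 0;0.9 -0.85 0 0 0 0;0.9 -0.85 0 0 0 0;0.9 -0.85 0 0 0 0;0.9 -0.85 0 0 0 0;0.9 -0.85 0 0 0 0;0.9 -0.85 0 0 0 0;0.9 -0.85 0 0 0 0;0 0 0 0 0 0"
}}

```text
time: 7.22
eef_pos: [0.6101, 0.0758, 0.1924]
tcp_rot: [0.659, 0.753, 0.0, 0.0]
contact_force: [0.1, 0.5, -3.8]
opening: 0.28
finger_force: 59.5
```

{"method": "jog_arm", "body": {
  "deltas": "0 0 -0.7 0 0 0;0 0 -0.7 0 0 0;0 0 -0.7 0 0 0;0 0 -0.7 0 0 0;0 0 -0.7 0 0 0;0 0 0 0 0 0"
}}

```text
time: 7.98
eef_pos: [0.6072, 0.0777, 0.1203]
tcp_rot: [0.658, 0.753, -0.001, -0.001]
contact_force: [-0.2, -0.3, -4.4]
opening: 0.28
finger_force: 59.6
```

```bash
cat >> h.py <<'E'
def snap(n,x0,y0,x1,y1,f):
    from plant import cams
    c=cams.read_camera(n); i=len(__import__("glob").glob("pics/*"))
    cv2.imwrite(f"pics/v{i}.png",cv2.resize(c["color"][y0:y1,x0:x1],None,fx=f,fy=f,interpolation=cv2.INTER_CUBIC)); print(f"pics/v{i}.png"); pickle.dump(c,open("last.pkl","wb")); return c
E
python3 -c "
from h import *
snap('scene',140,120,400,290,3)"
```

```text
pics/v3.png
```

View pics/v3.png

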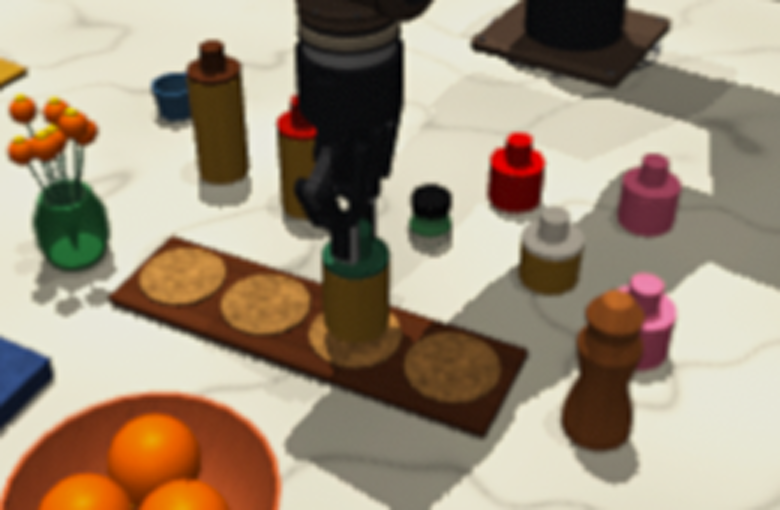

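The green canister is held upright, about 11 mm above coaster b, with its axis near crop column 355. I'll check its centring by comparing that with the projected target axis.

```bash
python3 - <<'E'
from h import *
c=pickle.load(open("last.pkl","rb")); s=cv2.cvtColor(c["color"],cv2.COLOR_BGR2HSV)
p=proj(c,(.6079,.0792,.065)); p2=proj(c,(.6079,.0892,.065)); print(p,p2,proj(c,(.6179,.0792,.065)))
for z in(.045,.055,.065,.075):
    u=proj(c,(.6079,.0792,z)); r=s[int(round(u[1])),int(u[0])-16:int(u[0])+17]
    print(u.round(1),[tuple(map(int,a)) for a in r[2:9]],"|",[tuple(map(int,a)) for a in r[-11:]])
E
```

```text
[257.97886717 214.67060929] [261.52593815 216.15478378] [255.62766617 216.99751134]
[258.1 221.1] [(11, 200, 88), (10, 195, 90), (11, 199, 87), (14, 198, 76), (18, 206, 68), (20, 207, 69), (19, 209, 72)] | [(19, 209, 67), (19, 209, 66), (19, 208, 65), (19, 210, 63), (19, 211, 58), (17, 106, 84), (19, 57, 153), (20, 43, 189), (21, 40, 196), (24, 36, 205), (26, 31, 222)]
[258.  217.9] [(10, 199, 82), (10, 201, 80), (11, 199, 78), (14, 201, 71), (18, 209, 67), (19, 211, 69), (19, 209, 72)] | [(19, 206, 68), (18, 206, 67), (19, 204, 65), (19, 210, 62), (18, 211, 58), (19, 78, 101), (23, 40, 185), (23, 32, 212), (23, 32, 217), (24, 32, 223), (24, 32, 226)]
[258.  214.7] [(9, 202, 86), (10, 202, 87), (10, 195, 90), (11, 186, 92), (14, 197, 75), (18, 209, 66), (19, 214, 68)] | [(20, 206, 68), (19, 214, 68), (19, 209, 66), (19, 208, 65), (19, 214, 62), (19, 210, 57), (19, 88, 96), (22, 43, 178), (23, 33, 216), (24, 29, 226), (25, 29, 229)]
[257.9 211.4] [(23, 34, 211), (23, 31, 212), (24, 31, 214), (24, 36, 201), (21, 70, 128), (19, 170, 72), (20, 199, 64)] | [(60, 93, 41), (52, 93, 41), (35, 121, 40), (24, 151, 49), (20, 193, 58), (19, 207, 59), (19, 97, 92), (24, 50, 170), (25, 36, 208), (24, 32, 214), (24, 31, 213)]
```

Predicted axis column is 258.0 and the measured one is 258.0, so it is centred. Lowering and releasing.

{"method": "jog_arm", "body": {
  "deltas": "0 0 -0.4 0 0 0;0 0 -0.1 0 0 0;0 0 -0.05 0 0 0;0 0 0 0 0 0"
}}

```text
time: 8.52
eef_pos: [0.6085, 0.0776, 0.1115]
tcp_rot: [0.658, 0.753, 0.0, 0.0]
contact_force: [-0.4, 0.1, -3.4]
opening: 0.282
finger_force: 59.6
```

{"method": "jog_arm", "body": {
  "deltas": "0 0 -0.07 0 0 0;0 0 -0.05 0 0 0;0 0 0 0 0 0"
}}

```text
time: 8.9
eef_pos: [0.6086, 0.0776, 0.1091]
tcp_rot: [0.658, 0.753, 0.0, 0.0]
contact_force: [-0.4, 0.6, -2.8]
opening: 0.28
finger_force: 59.8
```

{"method": "jog_arm", "body": {
  "deltas": "0 0 -0.04 0 0 0;0 0 0 0 0 0"
}}

```text
time: 9.15
eef_pos: [0.6088, 0.0775, 0.109]
tcp_rot: [0.658, 0.753, 0.0, 0.0]
contact_force: [-1.5, -0.2, 2.1]
opening: 0.285
finger_force: 60.0
```

{"method": "jog_arm", "body": {
  "deltas": "0 0 0 0 0 0;0 0 0 0 0 0;0 0 0 0 0 0;0 0 0 0 0 0;0 0 0.5 0 0 0;0 0 1 0 0 0;0 0 1 0 0 0;0 0 0 0 0 0;-0.83 0.47 0 0 0 0;-0.83 0.47 0 0 0 0;-0.83 0.47 0 0 0 0;-0.83 0.47 0 0 0 0;-0.83 0.47 0 0 0 0;-0.83 0.47 0 0 0 0;-0.83 0.47 0 0 0 0;-0.83 0.47 0 0 0 0;-0.83 0.47 0 0 0 0;-0.83 0.47 0 0 0 0;0 0 0 0 0 0;0 0 0 0 0 0",
  "gripper": 0.8
}}

```text
time: 11.65
eef_pos: [0.4428, 0.1716, 0.1584]
tcp_rot: [0.658, 0.753, 0.0, 0.0]
contact_force: [0.5, -0.7, -0.2]
opening: 0.805
finger_force: 0.0
```

{"method": "jog_arm", "body": {
  "deltas": "0 0 -0.9 0 0 0;0 0 -0.9 0 0 0;0 0 -0.9 0 0 0;0 0 -0.9 0 0 0;0 0 -0.9 0 0 0;0 0 0 0 0 0;0 0 0 0 0 0"
}}

```text
time: 12.52
eef_pos: [0.4433, 0.1715, 0.0688]
tcp_rot: [0.658, 0.753, 0.0, 0.0]
contact_force: [-0.7, 0.3, -0.2]
opening: 0.8
finger_force: 0.0
```

{"method": "jog_arm", "body": {
  "deltas": "0 0 0 0 0 0;0 0 0 0 0 0;0 0 0 0 0 0;0 0 0 0 0 0;0 0 0 0 0 0;0 0 0 0 0 0",
  "gripper": 0
}}

```text
time: 13.28
eef_pos: [0.4427, 0.1716, 0.0689]
tcp_rot: [0.658, 0.753, 0.0, 0.0]
contact_force: [-2.9, -0.1, 5.6]
opening: 0.277
finger_force: 58.8
```

{"method": "jog_arm", "body": {
  "deltas": "0 0 0.5 0 0 0;0 0 1 0 0 0;0 0 1 0 0 0;0.53 -0.03 0 0 0 0;0.9 -0.04 0 0 0 0;0.9 -0.04 0 0 0 0;0.9 -0.04 0 0 0 0;0.9 -0.04 0 0 0 0;0.9 -0.05 0 0 0 0;0.9 -0.05 0 0 0 0;0.9 -0.05 0 0 0 0;0.9 -0.05 0 0 0 0;0 0 0 0 0 0;0 0 -0.5 0 0 0;0 0 -0.5 0 0 0;0 0 -0.4 0 0 0;0 0 0 0 0 0"
}}

```text
time: 15.4
eef_pos: [0.5959, 0.1637, 0.0887]
tcp_rot: [0.658, 0.753, -0.001, -0.001]
contact_force: [-0.4, 0.5, -2.5]
opening: 0.277
finger_force: 59.3
```

```bash
python3 -c "
from h import *
c=snap('scene',190,140,350,260,5)
for P in[(.6079,.0792,.05),(.5973,.1638,.05)]:
    print(proj(c,P))
    print(proj(c,(P[0],P[1],.016)))"
```

```text
pics/v4.png
[258.06707142 219.47270018]
[258.25995595 229.98728025]
[291.30037747 229.97370148]
[290.68709534 240.6323291 ]
```

View pics/v4.png

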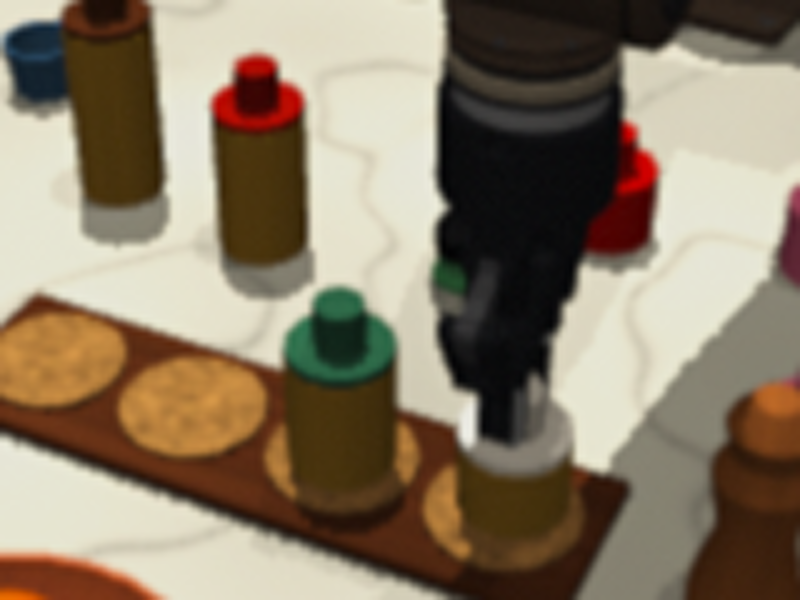

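The green canister stands upright on b (crop axis 340, expected 340). The white one, axis crop 515 against an expected 508, sits about 3 mm too far towards +y. I'll correct that and then lower.

{"method": "jog_arm", "body": {
  "deltas": "0.07 -0.15 0 0 0 0;0 0 -0.1 0 0 0;0 0 -0.06 0 0 0;0 0 -0.04 0 0 0;0 0 0 0 0 0"
}}

```text
time: 16.08
eef_pos: [0.5983, 0.1608, 0.086]
tcp_rot: [0.658, 0.753, -0.0, -0.0]
contact_force: [-0.2, -0.1, -2.0]
opening: 0.279
finger_force: 59.3
```

{"method": "jog_arm", "body": {
  "deltas": "0 0 -0.05 0 0 0;0 0 -0.03 0 0 0;0 0 0 0 0 0"
}}

```text
time: 16.45
eef_pos: [0.5986, 0.1608, 0.0851]
tcp_rot: [0.658, 0.753, 0.0, 0.0]
contact_force: [-1.8, -0.4, 1.1]
opening: 0.278
finger_force: 59.7
```

{"method": "jog_arm", "body": {
  "deltas": "0 0 0 0 0 0;0 0 0 0 0 0;0 0 0 0 0 0;0 0 0 0 0 0;0 0 0.5 0 0 0;0 0 0.9 0 0 0;0 0 0.9 0 0 0;0 0 0.9 0 0 0;0 0 0.9 0 0 0;0 0 0.9 0 0 0;-0.5 -0.88 0 0 0 0;-0.5 -0.88 0 0 0 0;-0.5 -0.88 0 0 0 0;-0.5 -0.88 0 0 0 0;-0.5 -0.88 0 0 0 0;-0.5 -0.88 0 0 0 0;-0.5 -0.88 0 0 0 0;-0.5 -0.88 0 0 0 0;-0.5 -0.88 0 0 0 0;-0.5 -0.88 0 0 0 0",
  "gripper": 0.8
}}

```text
time: 18.95
eef_pos: [0.4977, -0.0163, 0.1846]
tcp_rot: [0.658, 0.753, 0.0, 0.0]
contact_force: [0.2, -0.6, 0.1]
opening: 0.797
finger_force: 0.0
```

{"method": "jog_arm", "body": {
  "deltas": "-0.5 -0.88 0 0 0 0;-0.5 -0.88 0 0 0 0;-0.5 -0.88 0 0 0 0;0 0 0 0 0 0;0 0 0 0 0 0"
}}

```text
time: 19.58
eef_pos: [0.4685, -0.068, 0.1846]
tcp_rot: [0.658, 0.753, 0.0, 0.0]
contact_force: [0.1, 0.6, -0.2]
opening: 0.802
finger_force: 0.0
```

```bash
python3 - <<'E'
from h import *
c=snap('scene',190,140,350,260,5); s=cv2.cvtColor(c["color"],cv2.COLOR_BGR2HSV)
print(proj(c,(.5973,.1638,.07)))
print(proj(c,(.5973,.1638,.045)),proj(c,(.6073,.1638,.045)),proj(c,(.5973,.1738,.045)))
t=snap('top',100,100,356,292,3); s=cv2.cvtColor(t["color"],cv2.COLOR_BGR2HSV)
print("a lid",proj(t,(.5973,.1638,.062)),"b lid",proj(t,(.6079,.0792,.087)))
print("mt",proj(t,(.4653,-.07,.096)))
E
```

```text
pics/v5.png
[291.67404601 223.44878134]
[291.2084804  231.57481443] [289.07535047 234.10108149] [295.03025225 233.18775994]
pics/v6.png
a lid [173.56884789 157.3928075 ] b lid [211.8026537  148.11090482]
mt [286.70464483 213.54162372]
```

View pics/v6.png

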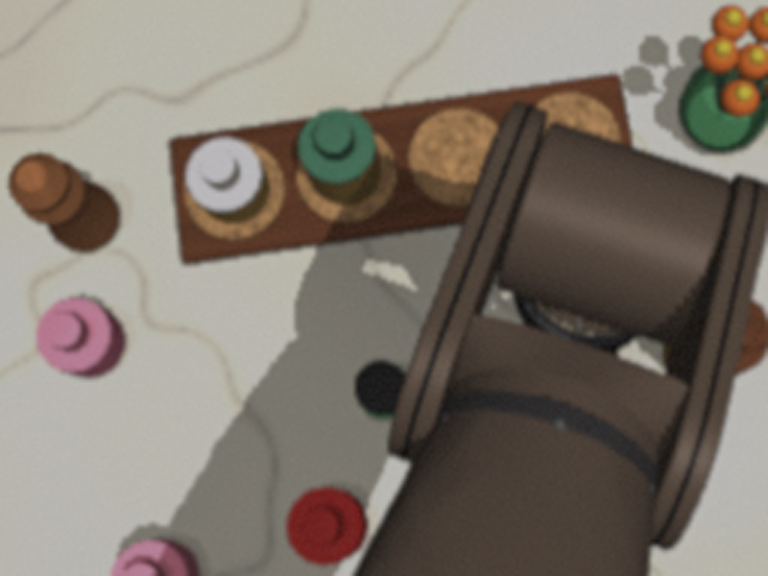

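View pics/v5.png

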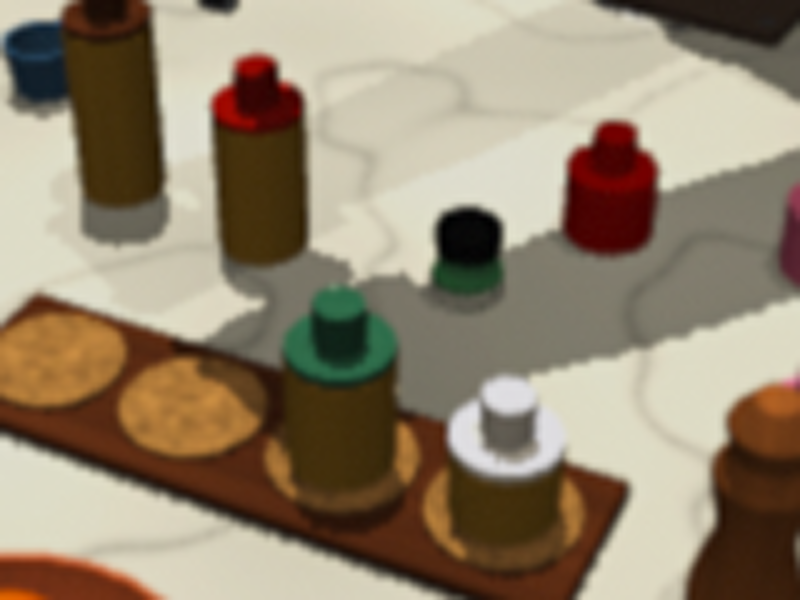

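The top view puts the green lid at crop (337,147), under 1 mm off. The white lid at (225,176) is 2–3 mm off centre, which is fine. Next is the red-lidded midtall, at scene crop (258,160).

{"method": "jog_arm", "body": {
  "deltas": "-0.16 -0.1 -0.5 0 0 0;0 0 -0.8 0 0 0;0 0 -0.8 0 0 0;0 0 -0.8 0 0 0;0 0 -0.4 0 0 0;0 0 0 0 0 0;0 0 0 0 0 0"
}}

```text
time: 20.55
eef_pos: [0.4657, -0.0702, 0.119]
tcp_rot: [0.658, 0.753, 0.0, 0.0]
contact_force: [-0.5, -0.5, -1.0]
opening: 0.799
finger_force: 0.0
```

{"method": "jog_arm", "body": {
  "deltas": "0 0 0 0 0 0;0 0 0 0 0 0;0 0 0 0 0 0;0 0 0 0 0 0;0 0 0 0 0 0;0 0 0 0 0 0",
  "gripper": 0
}}

```text
time: 21.3
eef_pos: [0.4659, -0.0702, 0.1192]
tcp_rot: [0.658, 0.753, 0.0, 0.001]
contact_force: [1.6, 0.5, 4.9]
opening: 0.281
finger_force: 59.0
```

{"method": "jog_arm", "body": {
  "deltas": "0 0 0.5 0 0 0;0 0 1 0 0 0;0 0 1 0 0 0;0.56 0.25 0 0 0 0;0.88 0.38 0 0 0 0;0.88 0.38 0 0 0 0;0.88 0.38 0 0 0 0;0.88 0.38 0 0 0 0;0.88 0.37 0 0 0 0;0.88 0.37 0 0 0 0;0.88 0.37 0 0 0 0;0.88 0.37 0 0 0 0;0 0 0 0 0 0;0 0 -0.5 0 0 0;0 0 -0.5 0 0 0;0 0 -0.5 0 0 0;0 0 0 0 0 0;0 0 0 0 0 0"
}}

```text
time: 23.55
eef_pos: [0.6173, -0.0051, 0.1387]
tcp_rot: [0.658, 0.753, 0.0, 0.0]
contact_force: [-0.3, 1.0, -3.8]
opening: 0.28
finger_force: 59.6
```

```bash
cat >> h.py <<'E'
def axis(c,x,y,z):
    """scene: column of body axis minus predicted, using saturated brass hue on the row"""
    u=proj(c,(x,y,z)); g=c["color"][int(round(u[1]))].astype(int); h=cv2.cvtColor(c["color"],cv2.COLOR_BGR2HSV)[int(round(u[1]))]
    ok=(h[:,0]>=16)&(h[:,0]<=24)&(h[:,1]>150)&(h[:,2]<95); i=int(u[0]); a=b=i
    while ok[a-1]:a-=1
    while ok[b+1]:b+=1
    return u.round(1),a,b,round((a+b)/2-u[0],2)
E
python3 - <<'E'
from h import *
c=snap('scene',190,140,350,260,5)
for n,p in(("c",(.6178,-.0051)),("b",(.6079,.0792)),("a",(.5973,.1638))):
    for z in(.035,.045,.05,.07): print(n,z,axis(c,*p,z))
E
```

```text
pics/v7.png
c 0.035 (array([227.9, 214.2]), 218, 238, np.float64(0.06))
c 0.045 (array([227.7, 211.2]), 217, 237, np.float64(-0.68))
c 0.05 (array([227.6, 209.6]), 217, 237, np.float64(-0.55))
c 0.07 (array([227. , 203.3]), 217, 236, np.float64(-0.52))
b 0.035 (array([258.2, 224.2]), 247, 269, np.float64(-0.15))
b 0.045 (array([258.1, 221.1]), 247, 268, np.float64(-0.6))
b 0.05 (array([258.1, 219.5]), 247, 267, np.float64(-1.07))
b 0.07 (array([257.9, 213. ]), 257, 257, np.float64(-0.95))
a 0.035 (array([291. , 234.7]), 291, 291, np.float64(-0.03))
a 0.045 (array([291.2, 231.6]), 291, 291, np.float64(-0.21))
a 0.05 (array([291.3, 230. ]), 291, 291, np.float64(-0.3))
a 0.07 (array([291.7, 223.4]), 291, 291, np.float64(-0.67))
```

Within about 1 mm. Lowering midtall.

{"method": "jog_arm", "body": {
  "deltas": "0 0 -0.1 0 0 0;0 0 -0.06 0 0 0;0 0 -0.04 0 0 0;0 0 0 0 0 0"
}}

```text
time: 24.1
eef_pos: [0.6176, -0.0051, 0.1353]
tcp_rot: [0.658, 0.753, 0.0, 0.0]
contact_force: [-0.5, -0.4, -0.6]
opening: 0.278
finger_force: 59.9
```

{"method": "jog_arm", "body": {
  "deltas": "0 0 -0.03 0 0 0;0 0 0 0 0 0"
}}

```text
time: 24.35
eef_pos: [0.6178, -0.0051, 0.1352]
tcp_rot: [0.658, 0.753, 0.0, 0.001]
contact_force: [-0.4, -0.1, 3.9]
opening: 0.282
finger_force: 60.3
```

{"method": "jog_arm", "body": {
  "deltas": "0 0 0 0 0 0;0 0 0 0 0 0;0 0 0 0 0 0;0 0 0 0 0 0;0 0 0.5 0 0 0;0 0 0.9 0 0 0;0 0 0.9 0 0 0;0 0 0.9 0 0 0;0 0 0.8 0 0 0;-0.4 -0.45 0 0 0 0;-0.8 -0.9 0 0 0 0;-0.8 -0.9 0 0 0 0;-0.8 -0.9 0 0 0 0;-0.8 -0.9 0 0 0 0;-0.8 -0.9 0 0 0 0;-0.8 -0.9 0 0 0 0;-0.8 -0.9 0 0 0 0;-0.8 -0.9 0 0 0 0;-0.85 -0.9 0 0 0 0",
  "gripper": 0.8
}}

```text
time: 26.72
eef_pos: [0.4626, -0.1769, 0.2133]
tcp_rot: [0.658, 0.753, -0.0, -0.001]
contact_force: [0.2, 0.5, 0.2]
opening: 0.799
finger_force: 0.0
```

{"method": "jog_arm", "body": {
  "deltas": "0 0 0 0 0 0;0 0 -0.7 0 0 0;0 0 0 0 0 0"
}}

```text
time: 27.1
eef_pos: [0.4634, -0.175, 0.1977]
tcp_rot: [0.658, 0.753, -0.0, -0.002]
contact_force: [0.2, 0.7, 0.2]
opening: 0.805
finger_force: 0.0
```

{"method": "jog_arm", "body": {
  "deltas": "0.05 -0.05 -0.9 0 0 0;0 0 -0.9 0 0 0;0 0 -0.5 0 0 0;0 0 -0.3 0 0 0;0 0 0 0 0 0;0 0 0 0 0 0"
}}

```text
time: 27.85
eef_pos: [0.4656, -0.1773, 0.1485]
tcp_rot: [0.658, 0.753, 0.0, 0.001]
contact_force: [0.1, -0.1, -0.6]
opening: 0.799
finger_force: 0.0
```

{"method": "jog_arm", "body": {
  "deltas": "0 0 0 0 0 0;0 0 0 0 0 0;0 0 0 0 0 0;0 0 0 0 0 0;0 0 0 0 0 0;0 0 0 0 0 0",
  "gripper": 0
}}

```text
time: 28.6
eef_pos: [0.4657, -0.1772, 0.1486]
tcp_rot: [0.658, 0.753, 0.0, 0.001]
contact_force: [0.1, 0.7, 4.3]
opening: 0.275
finger_force: 59.0
```

{"method": "jog_arm", "body": {
  "deltas": "0 0 0.4 0 0 0;0 0 0.8 0 0 0;0 0 0.8 0 0 0;0.48 0.26 0 0 0 0;0.85 0.46 0 0 0 0;0.85 0.46 0 0 0 0;0.85 0.46 0 0 0 0;0.85 0.46 0 0 0 0;0.85 0.46 0 0 0 0;0.85 0.46 0 0 0 0;0.85 0.46 0 0 0 0;0.85 0.46 0 0 0 0;0.85 0.43 0 0 0 0;0 0 0 0 0 0;0 0 -0.4 0 0 0;0 0 -0.4 0 0 0;0 0 -0.2 0 0 0;0 0 0 0 0 0;0 0 0 0 0 0"
}}

```text
time: 30.98
eef_pos: [0.6279, -0.0898, 0.1682]
tcp_rot: [0.658, 0.753, 0.0, 0.0]
contact_force: [-0.6, -0.7, -4.4]
opening: 0.277
finger_force: 59.6
```

```bash
python3 - <<'E'
from h import *
c=snap('scene',140,110,340,260,4)
for n,p in(("d",(.6283,-.0897)),("c",(.6178,-.0051))):
    for z in(.045,.05,.07,.09): print(n,z,axis(c,*p,z))
E
```

```text
pics/v8.png
d 0.045 (array([199.3, 202.1]), 190, 208, np.float64(-0.27))
d 0.05 (array([199.1, 200.5]), 190, 208, np.float64(-0.06))
d 0.07 (array([198.2, 194.3]), 189, 207, np.float64(-0.17))
d 0.09 (array([197.3, 188. ]), 188, 206, np.float64(-0.26))
c 0.045 (array([227.7, 211.2]), 217, 237, np.float64(-0.68))
c 0.05 (array([227.6, 209.6]), 217, 237, np.float64(-0.55))
c 0.07 (array([227. , 203.3]), 217, 236, np.float64(-0.52))
c 0.09 (array([226.5, 196.8]), 226, 226, np.float64(-0.48))
```

View pics/v8.png

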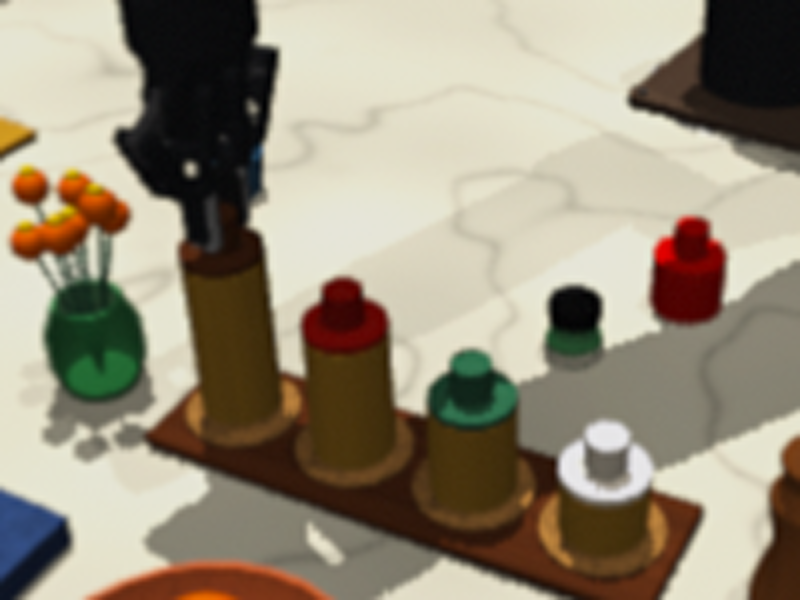

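The tall canister (crop 230,340) is upright and centred over d. The red (347,380), green (472,440) and white (605,495) canisters stand on c, b and a. Lowering by about 4 mm.

{"method": "jog_arm", "body": {
  "deltas": "0 0 -0.1 0 0 0;0 0 -0.06 0 0 0;0 0 -0.04 0 0 0;0 0 0 0 0 0"
}}

```text
time: 31.52
eef_pos: [0.628, -0.0896, 0.1647]
tcp_rot: [0.658, 0.753, 0.0, 0.0]
contact_force: [-0.8, 0.4, -0.9]
opening: 0.277
finger_force: 59.9
```

{"method": "jog_arm", "body": {
  "deltas": "0 0 -0.04 0 0 0;0 0 0 0 0 0"
}}

```text
time: 31.78
eef_pos: [0.6283, -0.0898, 0.1647]
tcp_rot: [0.658, 0.753, 0.0, 0.001]
contact_force: [-2.4, 1.1, 5.4]
opening: 0.276
finger_force: 60.5
```

{"method": "jog_arm", "body": {
  "deltas": "0 0 0 0 0 0;0 0 0 0 0 0;0 0 0 0 0 0;0 0 0 0 0 0;0 0 0.4 0 0 0;0 0 0.8 0 0 0;0 0 0.9 0 0 0;0 0 0.9 0 0 0;0 0 0.9 0 0 0;-0.9 0 0 0 0 0;-0.9 0 0 0 0 0;-0.9 0 0 0 0 0;-0.9 0 0 0 0 0;-0.9 -0.9 0 0 0 0;-0.9 -0.9 0 0 0 0;-0.9 -0.9 0 0 0 0;0 -0.9 0 0 0 0;0 -0.9 0 0 0 0;0 -0.9 0 0 0 0;0 -0.9 0 0 0 0",
  "gripper": 0.8
}}

```text
time: 34.28
eef_pos: [0.5021, -0.2169, 0.241]
tcp_rot: [0.658, 0.753, 0.0, -0.0]
contact_force: [-0.4, 0.1, 0.3]
opening: 0.803
finger_force: 0.0
```

{"method": "jog_arm", "body": {
  "deltas": "0 -0.9 0 0 0 0;0 -0.9 0 0 0 0;0 -0.9 0 0 0 0;0 -0.9 0 0 0 0;0 0 0 0 0 0;0 0 0 0 0 0"
}}

```text
time: 35.02
eef_pos: [0.5018, -0.2874, 0.241]
tcp_rot: [0.658, 0.753, 0.0, -0.0]
contact_force: [-0.1, -0.5, 0.9]
opening: 0.802
finger_force: 0.0
```

```bash
python3 - <<'E'
from h import *
t=snap('top',90,90,356,280,3); s=cv2.cvtColor(t["color"],cv2.COLOR_BGR2HSV)
for n,k,p in(("a","sh",(.5973,.1638)),("b","ms",(.6079,.0792)),("c","mt",(.6178,-.0051)),("d","tall",(.6283,-.0897))):
    _,z,(lo,hi),_=LIDS[k]
    if k=="sh": lo,hi=(100,0,120),(180,40,255)
    u=proj(t,(*p,z+.016)); uv,r=blob(cv2.inRange(s,lo,hi),tuple(int(round(v)) for v in u),17)
    q=cast(t,uv,z+.016); print(n,u.round(1),np.round(uv,1),round(r,1),"err mm",((q-np.array(p))*1000).round(1))
E
```

```text
pics/v9.png
a [173.6 157.4] [173.7 157.8] 11.4 err mm [-0.9 -0.4]
b [211.8 148.1] [211.8 148.5] 12.0 err mm [-0.8  0.1]
c [252.  138.7] [252.3 139.5] 12.4 err mm [-1.8 -0.5]
d [294.6 128.5] [294.3 129.7] 13.1 err mm [-2.4  0.8]
```

View pics/v9.png

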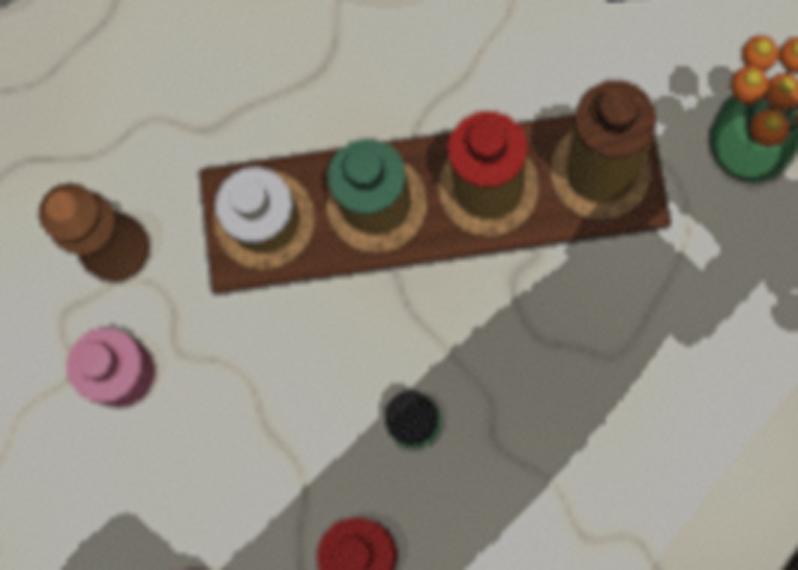

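The top view shows all four canisters upright on their coasters, at crop (253,205), (366,177), (487,148) and (616,118). They are within about 3 mm of centre, the vase and mill haven't moved, and the arm is clear.

```bash
python3 -c "
from plant import ctrl
print(ctrl.sign_off())"
```

```text
the job is handed in; nothing more can be done
None
```

The job is handed in: all four canisters stand upright on their coasters, within about 3 mm of centre, stepping down from the tallest on d beside the vase to the shortest on a beside the pepper mill, with the vase and mill untouched, about 35 s into the 96 s limit.

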